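Unscrew the cheese press and draw out the mould

ROBOT

A 6-joint arm with a two-finger parallel gripper is mounted at the origin on the work surface. World frame = base frame: x ahead of the robot, y to its left, z up, the work surface at z = 0. Lengths are in m, angles in rad, forces in N, time in s.
With the tool pointing down it reaches from about 0.3 to 0.875 m from the base axis. Payload 6.4 kg.
Tool frame: the origin (TCP) lies on the centre line of the jaws, within the pads' length; the fingertips stand 25 mm ahead of it and the grasp point (between the pads) lies 6 mm ahead of it (ctrl.tips_ahead is the z of the fingertips in the tool frame, in m); z points along the fingers, x is the direction in which the jaws open and shut, and the axes are right-handed (so a half turn about z gives the same grasp; the last joint's range is limited). The gripper opens to 85 mm and grips with 20 to 120 N. Pads are 22 mm wide; open, the fingers measure 114 mm over their backs; the gripper's body (76 mm by 85 mm) begins 54 mm behind the grasp point. The pads swing forward as they close: fully open they stand 13 mm farther back than shut.
Start: joints at [-1.445, 0.181, 1.607, -0, 1.354, -0.206], TCP at [0.187, -0.544, 0.256] pointing down, gripper open.
Joint ranges: [-2.99, 2.99], [-0.89, 2.07], [0.3, 2.58], [-1.14, 4.28], [0, 2.63], [-3.12, 3.12]. Speed limits (rad/s): [2.57, 2.57, 3.01, 3.14, 3.14, 3.14].

INTERFACE

Orientations are given as a unit quaternion [w, x, y, z].
In Python, from bench import ctrl gives the robot as it stands.
- The arm moves only by the shell command python3 -m pendant 'ROWS'. ROWS is JSON, a list that holds one entry, the list of rows, each a list of 7 numbers: the shift along the tool's x, y, z in m, then the turn, a rotation vector about the tool's x, y, z in rad, then the closure, from -1 (fully open) to 1 (shut). A call has 1 to 10 rows; each row shifts and turns the commanded pose from where the row before left it, along the tool's axes as they then stand; what a row does not reach is not made up. A row lasts 1/10 s, in which the tool goes at most 50 mm and 8.59 degrees, less where a joint would pass 70% of its speed; a pose out of reach is approached as far as the arm can. A call with a gripper value outside its range is refused whole. The fingers move at their own pace and stop on an object; the grip force is fixed at half the most. Time passes only in rows, so rows that do not move let the fingers close. It gives the time, the measured TCP pose, the force and the opening at its end, in the units of the state.
- ctrl.get_obs(): the state, without advancing time (a new reading comes with each control period).
- ctrl.camera(name): name is "scene" or "top" or "wrist"; returns (picture, depth): 400x640x3 uint8, red, green, blue; 400x640 float32, m along the optical axis (not along the pixel's ray), 0 where there is no reading.
- ctrl.calibration(name): a dict with "fov_y" (degrees; the focal length in pixels is half the picture's height over the tangent of half this angle, whatever the lens; pixels are square), "cx", "cy" (the principal point, pixels), "camera_from_world" (4x4, takes a point from world to camera coordinates). Camera axes: x right, y down, z forward; pixel columns grow to the right and rows downward; lengths in m; the calibration is good to about 2 mm. A picture is of the moment at which its call begins: read the wrist's pose just before it. calibration takes no time and is no camera call; for the wrist camera it gives the pose at the moment of the call.
- ctrl.hand_in(): hands the job in, once; it reports no verdict.
The state is a dict: "time_s": time; "q": joint angles; "dq": joint speeds; "joint_efforts": joint torques, N m; "eef_pos": TCP position; "eef_rot": TCP orientation; "wrist_force": force on the tool from outside, world axes, zero at the start; "torque": the same for the moment, N m; "opening": opening from 0.0 (shut) to 1.0 (fully open).
Only numpy, scipy, OpenCV 4.12 (cv2) and the standard library are available. Lean on these libraries where they do the work, as an engineer would, in place of code of your own. Each camera call takes 0.05 s, during which the arm holds its last target.

TASK

The cheese in the small screw press on the buffet counter is ready. Turn the handwheel anticlockwise (seen from above) all the way until it comes up against its stop, leaving the mould where it is meanwhile; then slide the mould by its handle out of the press along the board until it stands inside the blue circle, without dragging it against the press foot, and let go. Leave the jar, the price label and the small cheese plate undisturbed.

Things in the scene. Friction and masses are not known exactly. Their poses are not given: they have to be found in the camera images.
- wheel_rim (a point): Centre, at rim mid-height, of the level magenta four-spoke handwheel on the press: 58 mm outside diameter, rim 12 mm thick, hub 20 mm wide ending 10 mm above this point. Grip it across from above at any yaw. Anticlockwise seen from above lifts it 5 mm per rad, friction about 0.15 N m; it stays where left. 2.6 to 3.4 rad to go to a hard end stop, where this point is 184 mm above the counter.
- foot (a point): Centre of the underside of the round white press foot (90 mm diameter), which hangs on the brass spindle and rises and sinks with the handwheel. At the start it stands 7 to 11 mm deep inside the mould's mouth; with the wheel at its stop it is 6 mm above the mould's rim. At the stop the fingers slip round the wheel's rim (12-sided, 56 to 58 mm), felt as swelling grip force and jumps of moment.
- crossbar (a point): Centre of the top face of the press's steel crossbar, on the spindle's axis, 122 mm above the counter. The bar is 204 mm long (x), 34 mm wide (y), on two columns 88 mm either side of the axis. A brass collar (32 mm wide) and column nuts stand 6 mm above it; of the press, only spindle and wheel are higher.
- circle (a point): Centre of the blue circle (160 mm outside diameter) on the top face of the press's smooth white board, 8 mm above the counter. Its y axis points along the board to the press, whose axis is at y = +190 mm from here; x runs along the crossbar. The board (210 mm in x, 370 mm in y) ends 90 mm from here on the -y side; no guides or raised edges.
- mould_center (a point): Centre, half-way up, of the round aluminium mould with yellow cheese in it: outside diameter 110 mm, mouth 102 mm, height 62 mm, mass 0.45 to 0.85 kg. It starts standing on the board on the press axis to within 5 mm, its handle towards the circle. Axes: z up; the handle lies along its -y.
- mould_handle (a point): Grip point of the mould's straight level black handle, 108 mm from the mould's axis along the mould's -y, 53 mm above the counter. The handle is 16 mm wide, 14 mm high and ends 133 mm from the axis; grip it across its width from above. Axes parallel to the mould's.
- jar: Bystander: amber glass jar with a white cap, 62 mm wide, 85 mm high, standing beyond the press's back end; origin at the centre of its underside.
- label: Bystander: price label, a blank slate panel in a magenta frame, 85 mm wide, 62 mm high, on a small foot, beside the board; origin at the centre of its underside.
- plate: Bystander: white plate 90 by 150 mm with three pieces of cheese, 24 mm high in all, beside the press; origin at the centre of its underside.

How it is judged:
On the way, in this order (a step that is already met when the one before it is completed fails the run):
1. the handwheel is up against its stop while the mould is still in its place under the press (height (world z) of wheel_rim above 0.1828 m and distance of mould_center from where it was at the start of the episode below 0.02 m), for 0.2 s.
2. the mould stands inside the circle (horizontal distance between mould_center and circle below 0.022 m), for 0.2 s.
At the end, for the whole second after the job is handed in: The handwheel is at its upper stop (within 1.5 mm of height), the mould stands level on the board inside the blue circle (its axis within 22 mm of the circle's centre), and the robot has let go (height (world z) of wheel_rim above 0.1825 m and horizontal distance between mould_center and circle below 0.022 m and height (world z) of mould_center between 0.036 and 0.042 m and angle between mould_center's own z axis and vertical below 0.06 rad); the robot touches nothing.
It fails at once if the mould is dragged hard against the press foot (over 12 N) (contact force between spindle and mould above 12 N).
It fails at once if the jar is moved more than 25 mm or tipped (distance of jar from where it was at the start of the episode above 0.025 m or angle between jar's own z axis and vertical above 0.3 rad).
It fails at once if the label is moved more than 25 mm or tipped (distance of label from where it was at the start of the episode above 0.025 m or angle between label's own z axis and vertical above 0.3 rad).
It fails at once if the small plate is moved more than 25 mm or tipped (distance of plate from where it was at the start of the episode above 0.025 m or angle between plate's own z axis and vertical above 0.3 rad).
It also fails if it takes over 70 s, if anything falls off the work surface, if the arm or the gripper's body presses on something with over 40 N, if the wrist force passes 120 N, or if a joint passes its speed limit or range.

## Working session

There is one attempt and no reset: what is moved stays moved. The work goes in short steps, Python scripts to look and compute and a shell command to move; the robot and the scene stay as the last step left them, time stands still between calls to the robot, and variables do not carry over. Pictures are saved under pics/ and viewed, and the job is handed in when it is done.

```bash
ls; mkdir -p pics; cat > h.py <<'E'
import numpy as np,cv2
from bench import ctrl
def snap(n,f):
    c=ctrl.calibration(n); p,d=ctrl.camera(n); cv2.imwrite('pics/'+f+'.png',p[:,:,::-1]); np.savez('pics/'+f+'.npz',p=p,d=d,T=c['camera_from_world'],cx=c['cx'],cy=c['cy'],fov=c['fov_y']); return p,d
def load(f):
    return np.load('pics/'+f+'.npz')
def ray(L,u,v):
    f=200/np.tan(np.radians(float(L['fov']))/2)
    W=np.linalg.inv(L['T']); r=W[:3,:3]@np.array([(u-L['cx'])/f,(v-L['cy'])/f,1]); return W[:3,3],r
def atz(L,u,v,z):
    o,r=ray(L,u,v); return o+r*(z-o[2])/r[2]
def dep(L,u,v):
    o,r=ray(L,u,v); return o+r*L['d'][int(round(v)),int(round(u))]
E
python3 - <<'E'
from h import *
print(ctrl.get_obs())
for n in('scene','top','wrist'): snap(n,n+'0'); print(n,ctrl.calibration(n))
E
```

```text
pics
{'time_s': 0.0, 'q': array([-1.44525225e+00,  1.81521938e-01,  1.60802467e+00, -7.24161089e-06,
        1.35380347e+00, -2.06298193e-01]), 'dq': array([-0.00055689, -0.00051517,  0.00063502, -0.00088996, -0.00101057,
       -0.00127104]), 'joint_efforts': array([ 2.65458611e-04, -4.44867110e+01, -3.51340699e+01, -2.44507291e-04,
        8.90400843e-03,  1.06179462e-05]), 'eef_pos': array([ 0.18727584, -0.54309983,  0.25538681]), 'eef_rot': array([-6.43520718e-04,  8.14182350e-01, -5.80608585e-01, -5.98353827e-04]), 'wrist_force': array([-0.82780292,  1.02492796,  0.26008551]), 'torque': array([ 0.05090586,  0.00794151, -0.00092716]), 'opening': 1.0027058806843236}
scene {'fov_y': 48.51439518795365, 'cx': 322.2063861827792, 'cy': 191.98809192938353, 'camera_from_world': array([[-0.53293052,  0.84597517,  0.0176373 ,  0.17279547],
       [ 0.64062772,  0.41701181, -0.6447459 , -0.39721062],
       [-0.55279398, -0.33230583, -0.76419346,  1.31047368],
       [ 0.        ,  0.        ,  0.        ,  1.        ]])}
top {'fov_y': 50.386851766816314, 'cx': 321.4133457344236, 'cy': 201.3280077012298, 'camera_from_world': array([[-0.02416764, -0.99935424,  0.02659009,  0.18900123],
       [-0.98702133,  0.01962859, -0.15938511,  0.67465329],
       [ 0.15876026, -0.03009695, -0.98685832,  0.80804299],
       [ 0.        ,  0.        ,  0.        ,  1.        ]])}
wrist {'fov_y': 60.53397974718938, 'cx': 319.3872105657598, 'cy': 200.58895490983855, 'camera_from_world': array([[ 0.32588489, -0.94540855, -0.00130533, -0.57460787],
       [-0.90863936, -0.31359117,  0.27574461, -0.03428247],
       [-0.26110065, -0.08867493, -0.96123005,  0.37863022],
       [ 0.        ,  0.        ,  0.        ,  1.        ]])}
```

View pics/scene0.png

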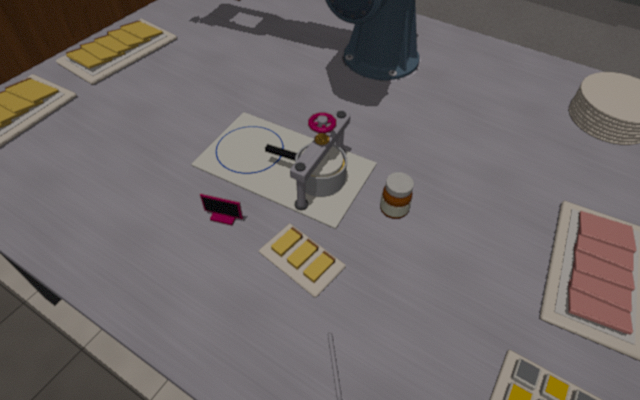

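View pics/top0.png

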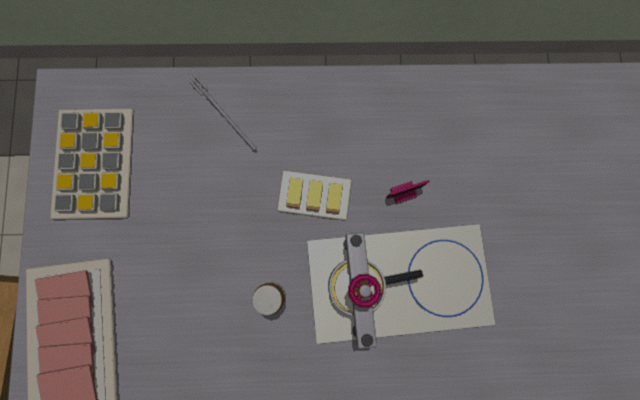

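View pics/wrist0.png

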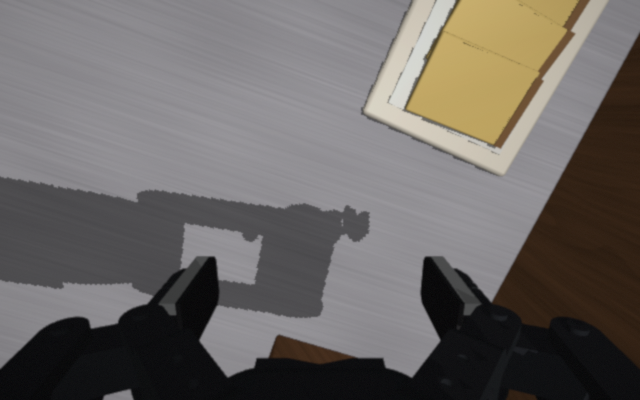

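```bash
python3 - <<'E'
from h import *
L=load('top0');p=L['p'][:,:,::-1]
cv2.imwrite('pics/top0z.png',cv2.resize(p[220:350,300:500],None,fx=4,fy=4,interpolation=cv2.INTER_CUBIC))
L=load('scene0');p=L['p'][:,:,::-1]
cv2.imwrite('pics/sc0z.png',cv2.resize(p[90:230,190:390],None,fx=4,fy=4,interpolation=cv2.INTER_CUBIC))
E
```

```text
(no output)
```

View pics/top0z.png

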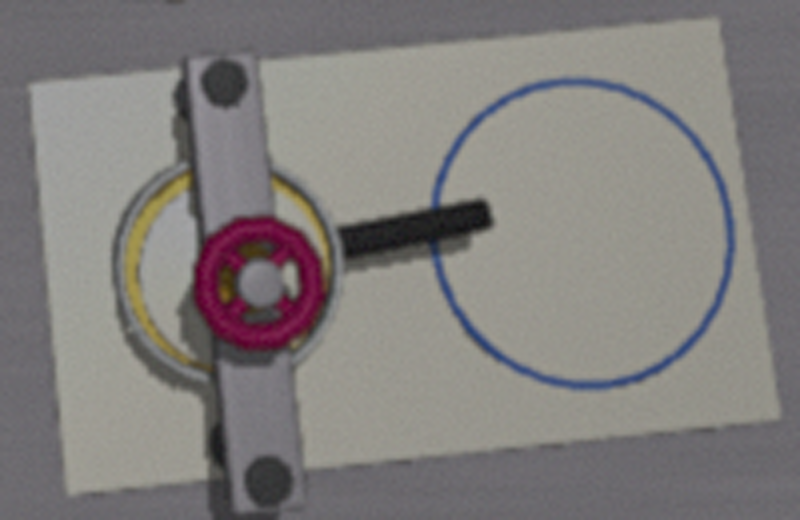

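View pics/sc0z.png

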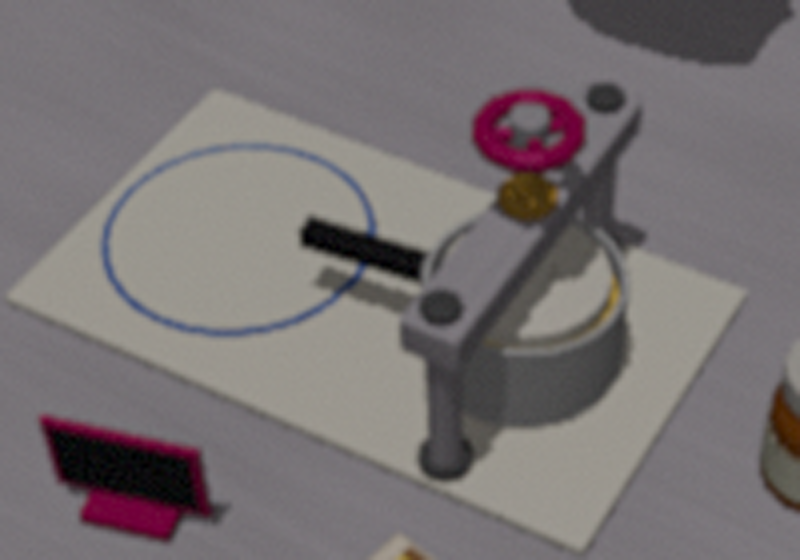

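```bash
python3 - <<'E'
from h import *
L=load('top0')
def P(x,y,z): 
    return atz(L,300+x/4-.375,220+y/4-.375,z)
C=[P(*c,.008) for c in((30,84),(718,20),(778,418),(68,494))]
print('corners',np.round(C,4))
for i in range(4): print(np.linalg.norm(C[i]-C[i-1]))
c=P(584,233,.008);print('circ',c)
yd=C[0]-C[1]+C[3]-C[2];yd/=np.linalg.norm(yd);print('y dir',yd,np.degrees(np.arctan2(yd[1],yd[0])))
c2=np.mean(C,0); print('axis from circle',c+yd*.19,' board centre->circle', c2-yd*.095, c2+yd*.095)
n=[P(224,83,.128),P(268,481,.128)];print('nuts',n,np.linalg.norm(n[0]-n[1]),np.mean(n,0))
print('wheel',P(262,283,.179),P(261,282,.169), 'depth hub',dep(L,300+262/4,220+283/4))
print('handle end',P(490,214,.06),'handle base',P(345,242,.06))
print('mould rim',P((116+345)/2,270,.07))
print('plate,label,jar',atz(L,315,195,.0),atz(L,408,190,.0),atz(L,268,300,.085))
E
```

```text
corners [[ 0.603   0.2047  0.008 ]
 [ 0.6288 -0.1617  0.008 ]
 [ 0.4234 -0.1756  0.008 ]
 [ 0.3963  0.1894  0.008 ]]
0.2072575070904268
0.36732582792850904
0.20587510592841798
0.36605405856010326
circ [ 0.5191586  -0.08195881  0.008     ]
y dir [-0.07210986  0.9973967   0.        ] 94.13517951051149
axis from circle [0.50545773 0.10754656 0.008     ]  board centre->circle [ 0.51970777 -0.08057495  0.008     ] [0.50600689 0.10893043 0.008     ]
nuts [array([0.59328669, 0.11598435, 0.128     ]), array([0.41889168, 0.10310867, 0.128     ])] 0.17486967221802394 [0.50608918 0.10954651 0.128     ]
wheel [0.50643092 0.10874493 0.179     ] [0.50635943 0.10788652 0.169     ] depth hub [0.50588466 0.10834891 0.18061511]
handle end [ 0.5308014  -0.01973512  0.06      ] handle base [0.51908296 0.05228989 0.06      ]
mould rim [0.50752052 0.10986611 0.07      ]
plate,label,jar [0.70100184 0.18596345 0.        ] [ 0.70807337 -0.0156798   0.        ] [0.48880301 0.27930158 0.085     ]
```

```bash
cat >> h.py <<'E'
from scipy.spatial.transform import Rotation as R
def rot():
    q=ctrl.get_obs()['eef_rot']; return R.from_quat([q[1],q[2],q[3],q[0]])
def to(x,y,z,yaw=None):
    s=ctrl.get_obs(); r=rot(); print('shift tool',np.round(r.inv().apply(np.array([x,y,z])-s['eef_pos']),4), 'yaw',np.degrees(np.arctan2(*r.as_matrix()[[1,0],0])),'tilt',np.round(r.as_matrix()[:,2],4),'q6',s['q'][5])
E
python3 -m pendant '[[[-0.034,-0.034,0,0,0,0,-1],[-0.034,-0.034,0,0,0,0,-1],[-0.034,-0.034,0,0,0,0,-1],[-0.034,-0.034,0,0,0,0,-1],[-0.034,-0.034,0,0,0,0,-1],[-0.034,-0.034,0,0,0,0,-1],[-0.034,-0.034,0,0,0,0,-1],[-0.034,-0.034,0,0,0,0,-1],[-0.034,-0.034,0,0,0,0,-1],[-0.034,-0.034,0,0,0,0,-1]]]'
python3 -c "
from h import *
to(.506,.1085,.255); snap('wrist','w1')"
```

```text
time_s: 1.15
eef_pos: [0.3984, -0.1095, 0.2564]
eef_rot: [-0.0, 0.814, -0.581, 0.0]
wrist_force: [0.6, -0.8, 0.1]
opening: 0.999
shift tool [-0.1711 -0.1727  0.0014] yaw -71.00779691529337 tilt [ 7.e-04 -4.e-04 -1.e+00] q6 0.6818860057772351
```

View pics/w1.png

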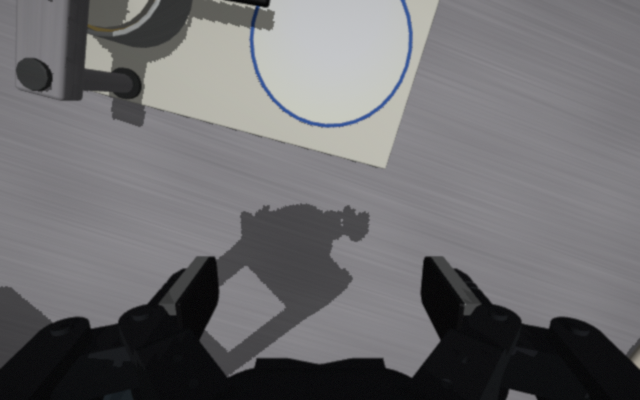

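```bash

python3 -m pendant '[[[-0.034,-0.02,0,0,0,0,-1],[-0.034,-0.02,0,0,0,0,-1],[-0.034,-0.02,0,0,0,0,-1],[-0.034,-0.02,0,0,0,0,-1],[-0.035,-0.02,0,0,0,0,-1],[0,0,0,0,0,0,-1],[0,0,0,0,0,0,-1]]]'
python3 -c "
from h import *
to(.506,.1085,.255); snap('wrist','w2')"
```

```text
time_s: 1.9
eef_pos: [0.4366, 0.0834, 0.256]
eef_rot: [0.0, 0.815, -0.58, -0.0]
wrist_force: [0.2, 0.1, 1.2]
opening: 1.001
shift tool [-0.001  -0.0738  0.0009] yaw -70.83240170301976 tilt [-8.e-04 -4.e-04 -1.e+00] q6 1.1570633780940747
```

View pics/w2.png

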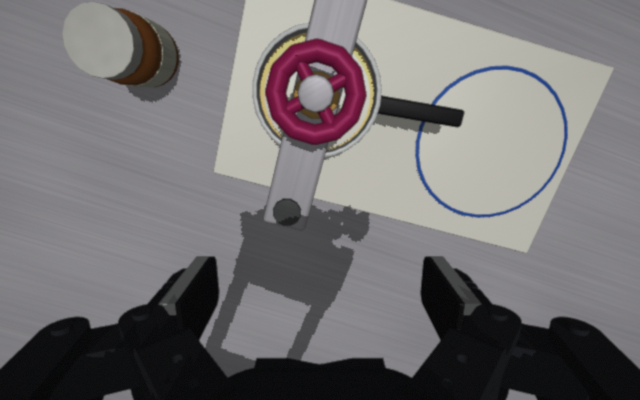

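```bash
python3 - <<'E'
from h import *
L=load('w2')
print('rimc',atz(L,316,91,.1706),'hub',atz(L,316.5,93,.1806),'dep',dep(L,316,93))
hsv=cv2.cvtColor(L['p'],cv2.COLOR_RGB2HSV)
m=((hsv[...,0]>155)&(hsv[...,1]>130)&(hsv[...,2]>60)).astype(np.uint8); m[:, :230]=0;m[160:]=0
pts=np.argwhere(m)[:,::-1]; e=cv2.fitEllipse(cv2.convexHull(pts.astype(np.int32))); print(e, atz(L,*e[0],.1706))
b=((hsv[...,0]>100)&(hsv[...,0]<130)&(hsv[...,1]>120)).astype(np.uint8); pts=np.argwhere(b)[:,::-1]; pts=pts[(pts[:,0]>400)&(pts[:,0]<580)&(pts[:,1]<230)&(pts[:,1]>50)]
e=cv2.fitEllipse(cv2.convexHull(pts.astype(np.int32)));print(e,atz(L,*e[0],.008))
print('handle end',atz(L,463,113,.06),atz(L,382,99,.06))
print('corners',atz(L,613,68,.008),atz(L,527,252,.008),atz(L,215,172,.008))
print('rim depths',[dep(L,*k)for k in((275,92),(357,92),(316,47))])
E
```

```text
rimc [0.50919792 0.11025676 0.1706    ] hub [0.5080779  0.10948799 0.1806    ] dep [0.50805848 0.10979996 0.17704269]
((315.1419372558594, 91.27864074707031), (98.13893127441406, 103.78955841064453), 179.9608612060547) [0.50889805 0.11066416 0.1706    ]
((491.0111083984375, 141.13580322265625), (139.6965789794922, 160.61428833007812), 45.59381866455078) [ 0.52614742 -0.07767709  0.008     ]
handle end [ 0.53707907 -0.01666664  0.06      ] [0.52455408 0.05552644 0.06      ]
corners [ 0.63108142 -0.15936858  0.008     ] [ 0.42541409 -0.17553247  0.008     ] [0.39827818 0.18925264 0.008     ]
rim depths [array([0.50117532, 0.13135061, 0.17488176]), array([0.5160762 , 0.08857714, 0.17392748]), array([0.53035714, 0.11751858, 0.17374931])]
```

```bash

python3 -m pendant '[[[0,-0.025,0,0,0,0,-1],[-0.001,-0.025,0,0,0,0,-1],[-0.001,-0.025,0,0,0,0,-1],[0,0,0.02,0,0,0,-1],[0,0,0.02,0,0,0,-1],[0,0,0.02,0,0,0,-1],[0,0,0.014,0,0,0,-1],[0,0,0.01,0,0,0,-1],[0,0,0,0,0,0,-1]]]'
python3 -c "
from h import *
to(.5075,.1095,.172); snap('wrist','w3')"
```

```text
time_s: 2.85
eef_pos: [0.5064, 0.1083, 0.171]
eef_rot: [0.001, 0.814, -0.581, -0.001]
wrist_force: [0.8, -0.6, 0.8]
opening: 0.999
shift tool [-0.0008 -0.0014 -0.001 ] yaw -71.06171924309353 tilt [-0.0025 -0.     -1.    ] q6 1.2215859589511648
```

View pics/w3.png

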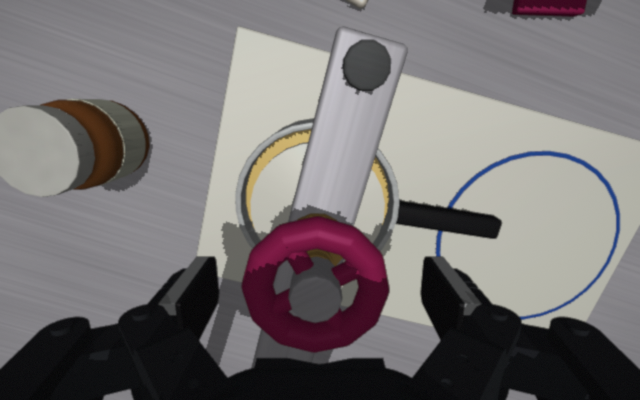

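```bash

python3 -m pendant '[[[-0.001,-0.001,0,0,0,0,-1],[0,0,0,0,0,0,0],[0,0,0,0,0,0,1],[0,0,0,0,0,0,1],[0,0,0,0,0,0,1],[0,0,0,0,0,0,1],[0,0,0,0,0,0,1]]]'
python3 -c "
from h import *
s=ctrl.get_obs();print(s['opening']*85,s['wrist_force'],s['torque']);snap('wrist','w4')"
```

```text
time_s: 3.6
eef_pos: [0.5082, 0.1107, 0.1736]
eef_rot: [-0.001, 0.814, -0.581, 0.001]
wrist_force: [-2.0, -0.3, 6.1]
opening: 0.642
54.58936671145148 [-1.9781221  -0.34445418  6.12618585] [ 0.10855225  0.38744055 -0.03769477]
```

View pics/w4.png

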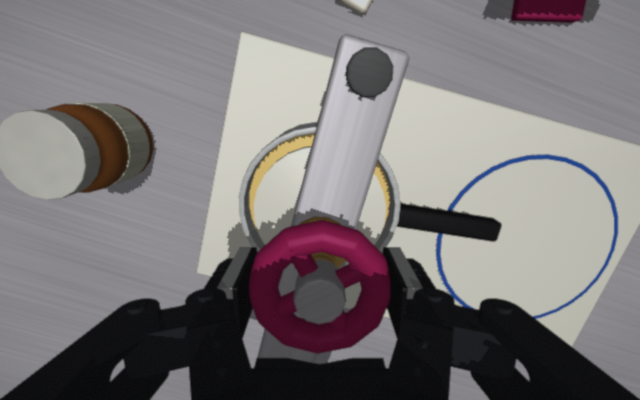

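```bash

python3 -m pendant '[[[0,0,-0.0007,0,0,-0.14,1],[0,0,-0.0007,0,0,-0.14,1],[0,0,-0.0007,0,0,-0.14,1],[0,0,-0.0007,0,0,-0.14,1],[0,0,-0.0007,0,0,-0.14,1]]]'
python3 -c "
from h import *
s=ctrl.get_obs();to(.5075,.1095,.172);print(s['opening']*85,s['wrist_force'],s['torque']);snap('wrist','w5')"
```

```text
time_s: 4.15
eef_pos: [0.5075, 0.1116, 0.1771]
eef_rot: [-0.001, 0.965, -0.263, -0.0]
wrist_force: [-6.2, 5.9, 9.9]
opening: 0.645
shift tool [0.0011 0.0018 0.0051] yaw -30.553731507342327 tilt [-2.e-04  2.e-03 -1.e+00] q6 0.5189980641942472
54.82140149178246 [-6.15366394  5.87411005  9.87307176] [ 0.74611848  0.964004   -0.28903751]
```

View pics/w5.png

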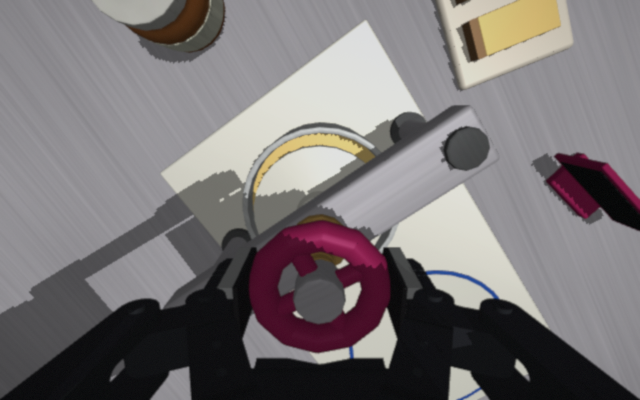

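```bash

python3 -m pendant '[[[0,0,-0.0009,0,0,-0.14,1],[0,0,-0.0009,0,0,-0.14,1],[0,0,-0.0008,0,0,-0.14,1],[0,0,-0.0007,0,0,-0.14,1],[0,0,-0.0007,0,0,-0.14,1],[0,0,-0.0007,0,0,-0.14,1],[0,0,-0.0007,0,0,-0.14,1]]]'
python3 -c "
from h import *
s=ctrl.get_obs();to(.5075,.1095,.172);print(s['opening']*85,s['wrist_force'],s['torque'])"
```

```text
time_s: 4.9
eef_pos: [0.5058, 0.1116, 0.1819]
eef_rot: [-0.001, 0.975, 0.222, -0.002]
wrist_force: [-11.1, 3.8, 11.6]
opening: 0.643
shift tool [0.0007 0.0027 0.0099] yaw 25.613929662241183 tilt [-0.0044  0.0018 -1.    ] q6 -0.46091733956943765
54.62764440639868 [-11.14808445   3.83186365  11.5687934 ] [ 0.5543238   1.77708482 -0.26893432]
```

```bash

python3 -m pendant '[[[-0.0007,-0.0009,-0.0012,0,0,-0.14,1],[0,0,-0.0007,0,0,-0.14,1],[0,0,-0.0007,0,0,-0.14,1],[0,0,-0.0007,0,0,-0.14,1],[0,0,-0.0007,0,0,-0.14,1]]]'
python3 -c "
from h import *
s=ctrl.get_obs();to(.5075,.1095,.172);print(s['opening']*85,s['wrist_force'],s['torque']);snap('wrist','w6')"
```

```text
time_s: 5.4
eef_pos: [0.5049, 0.1109, 0.1855]
eef_rot: [-0.001, 0.84, 0.543, -0.002]
wrist_force: [-10.0, -2.5, 7.4]
opening: 0.639
shift tool [-0.0001  0.003   0.0135] yaw 65.71459670496466 tilt [-4.4e-03 -7.0e-04 -1.0e+00] q6 -1.159954218251941
54.32193199436949 [-9.97677942 -2.5226951   7.40434879] [-0.41911181  1.51914547 -0.24037337]
```

View pics/w6.png

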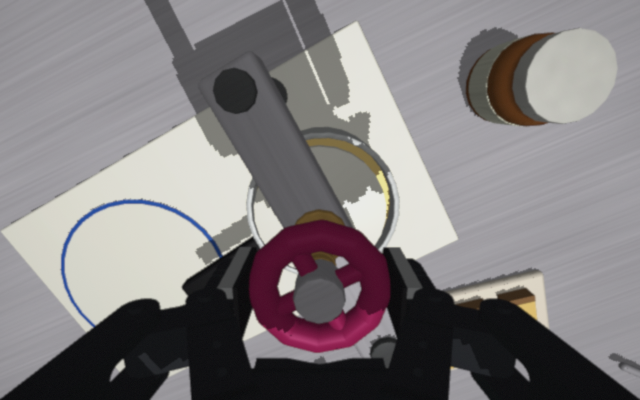

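```bash

python3 -m pendant '[[[0,-0.0008,-0.0007,0,0,-0.1,1],[0,0,-0.0005,0,0,-0.1,1],[0,0,-0.0005,0,0,-0.1,1]]]'
python3 -c "
from h import *
s=ctrl.get_obs();to(.5075,.1095,.172);print(s['opening']*85,s['wrist_force'],s['torque'],s['joint_efforts'][5])"
python3 -m pendant '[[[0,0,-0.0005,0,0,-0.1,1],[0,0,-0.0005,0,0,-0.1,1],[0,0,-0.0005,0,0,-0.1,1]]]'
python3 -c "
from h import *
s=ctrl.get_obs();to(.5075,.1095,.172);print(s['opening']*85,s['wrist_force'],s['torque'],s['joint_efforts'][5]);snap('wrist','w7')"
```

```text
time_s: 5.75
eef_pos: [0.5046, 0.1104, 0.1871]
eef_rot: [-0.0, 0.75, 0.661, -0.002]
wrist_force: [-6.2, -5.4, 4.4]
opening: 0.64
shift tool [-0.0005  0.003   0.015 ] yaw 82.8013970700423 tilt [-0.0033 -0.0021 -1.    ] q6 -1.4577077957446436
54.42172327183603 [-6.2455124  -5.41281149  4.44133018] [-0.85901299  1.09961126 -0.22975615] 1.093059964478016
time_s: 6.05
eef_pos: [0.5046, 0.1099, 0.1886]
eef_rot: [-0.0, 0.643, 0.766, -0.002]
wrist_force: [-6.9, -8.1, 5.0]
opening: 0.641
shift tool [-0.0009  0.0028  0.0165] yaw 99.98790428735457 tilt [-0.0034 -0.003  -1.    ] q6 -1.757768945044469
54.506507250047456 [-6.92524581 -8.06129206  4.95042224] [-1.17858768  1.0224109  -0.26070361] 1.0903048887848854
```

View pics/w7.png

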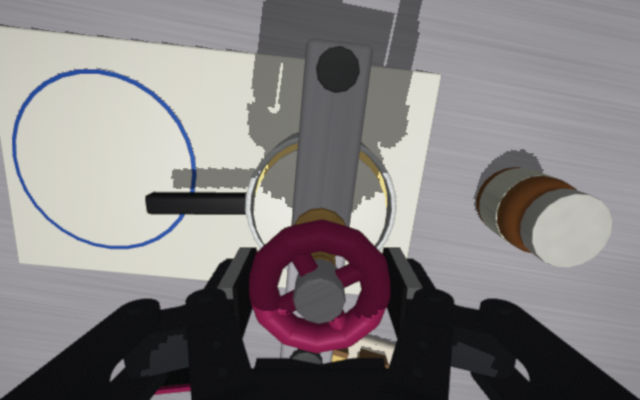

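```bash

for i in 1; do
python3 -m pendant '[[[0,0,-0.0004,0,0,-0.08,1],[0,0,-0.0004,0,0,-0.08,1]]]'
python3 -c "
from h import *
s=ctrl.get_obs();to(.5075,.1095,.172);print(s['opening']*85,s['wrist_force'],s['torque'],s['joint_efforts'][5])"; done
python3 -m pendant '[[[0,0,-0.0004,0,0,-0.08,1],[0,0,-0.0004,0,0,-0.08,1]]]'
python3 -c "
from h import *
s=ctrl.get_obs();to(.5075,.1095,.172);print(s['opening']*85,s['wrist_force'],s['torque'],s['joint_efforts'][5]);snap('wrist','w8')"
```

```text
time_s: 6.3
eef_pos: [0.5066, 0.1102, 0.1893]
eef_rot: [0.001, 0.581, 0.814, -0.0]
wrist_force: [12.4, 0.3, -12.1]
opening: 0.642
shift tool [-0.0009  0.0006  0.0173] yaw 108.9794701917546 tilt [ 0.002  -0.0015 -1.    ] q6 -1.915603254460498
54.57947907767477 [ 12.39254792   0.3314911  -12.09398137] [-0.18073622 -1.99975329  0.22465683] 0.9284769371151924
time_s: 6.5
eef_pos: [0.5054, 0.1097, 0.1896]
eef_rot: [-0.0, 0.514, 0.858, -0.002]
wrist_force: [-4.2, -11.1, 1.8]
opening: 0.636
shift tool [-0.0012  0.0019  0.0176] yaw 118.18543376848746 tilt [-0.0022 -0.0029 -1.    ] q6 -2.075959281706996
54.066299931083606 [ -4.18107595 -11.10747273   1.79608959] [-1.54074217  0.7302659  -1.28345777] -0.07335774600505829
```

View pics/w8.png

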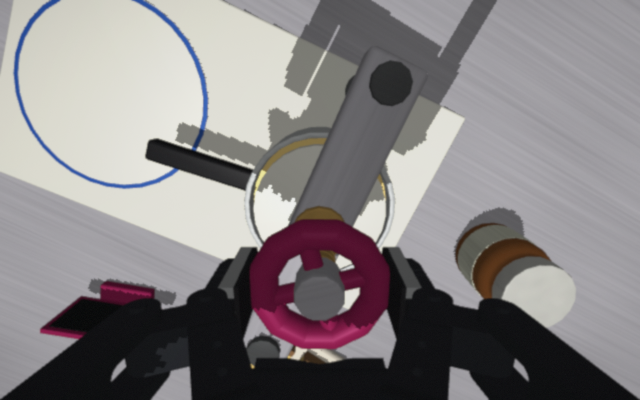

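```bash

python3 -m pendant '[[[0,0,0,0,0,-0.05,1],[0,0,0,0,0,0,1],[0,0,0,0,0,0,1]]]'
python3 -c "
from h import *
s=ctrl.get_obs();print(s['wrist_force'],s['torque'])"
python3 -m pendant '[[[0,0,0,0,0,0,-1],[0,0,0,0,0,0,-1],[0,0,0,0,0,0,-1],[0,0,0,0,0,0,-1],[0,0,0,0,0,0,-1],[0,0,-0.02,0,0,0,-1],[0,0,-0.04,0,0,0,-1],[0,0,-0.04,0,0,0,-1],[0,0,0,0,0,0,-1]]]'
python3 -c "
from h import *
s=ctrl.get_obs();to(.5075,.1095,.172);print(s['wrist_force'],s['torque']);snap('wrist','w9');snap('top','top1');snap('scene','sc1')
for n,b in(('top1',(300,220,200,130)),('sc1',(190,90,200,140))):
    x,y,w,h=b;p=load(n)['p'][:,:,::-1];cv2.imwrite('pics/'+n+'z.png',cv2.resize(p[y:y+h,x:x+w],None,fx=4,fy=4,interpolation=cv2.INTER_CUBIC))"
```

```text
time_s: 6.85
eef_pos: [0.5065, 0.1103, 0.1898]
eef_rot: [0.001, 0.493, 0.87, -0.0]
wrist_force: [2.5, -4.6, -5.5]
opening: 0.636
[ 2.45606485 -4.59610565 -5.50600531] [-0.71829594 -0.54440611 -0.40847932]
time_s: 7.75
eef_pos: [0.509, 0.1114, 0.2965]
eef_rot: [0.005, 0.493, 0.87, 0.003]
wrist_force: [0.4, 0.2, 0.0]
opening: 1.0
shift tool [-1.000e-04 -3.500e-03  1.245e-01] yaw 120.96854555547408 tilt [ 1.110e-02 -1.000e-04 -9.999e-01] q6 -2.1239956763014476
[0.42989679 0.24603719 0.01488185] [-0.00790468 -0.03675605  0.02083433]
```

View pics/w9.png

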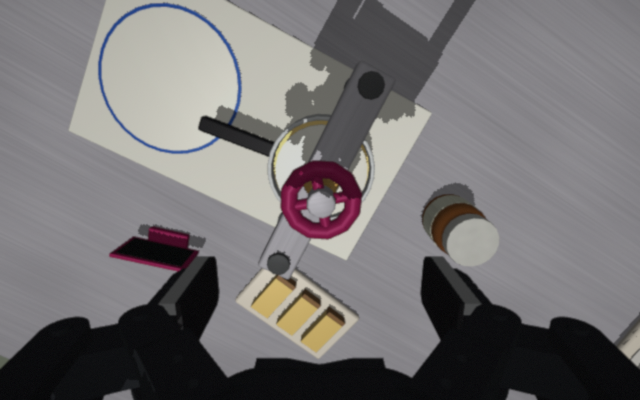

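View pics/sc1z.png

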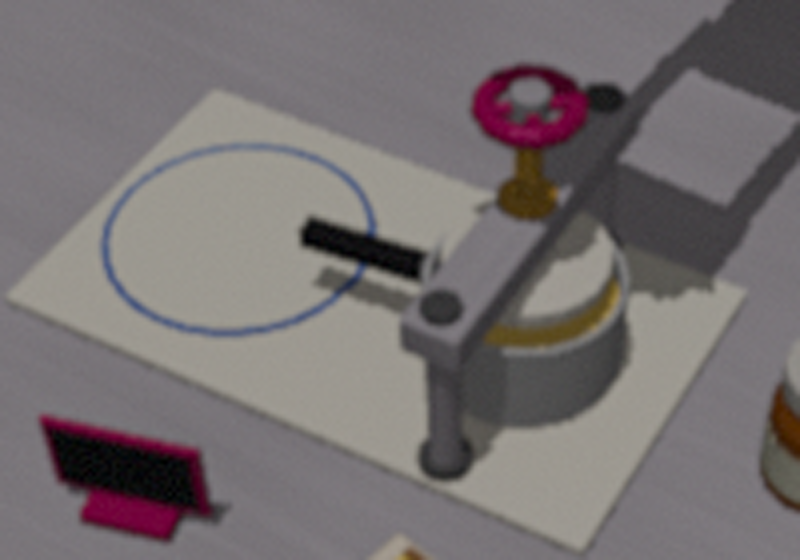

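```bash
python3 - <<'E'
from h import *
L=load('w9')
print('rim depths',[dep(L,*k)for k in((286,200),(356,200),(320,170))],'hub',dep(L,321,203))
S=load('sc1');S0=load('scene0')
hs=lambda x,y:(190+x/4,90+y/4)
print('scene hub before',dep(S0,*hs(530,112)),'after',dep(S,*hs(530,88)))
print('handle end',atz(L,202,119,.060),atz(L,201,124,.053),'base',atz(L,272,144,.06))
hsv=cv2.cvtColor(L['p'],cv2.COLOR_RGB2HSV)
b=((hsv[...,0]>100)&(hsv[...,0]<130)&(hsv[...,1]>110)).astype(np.uint8); b[:, :90]=0;b[:,245:]=0;b[165:]=0
cv2.imwrite('pics/b.png',b*255)
pts=np.argwhere(b)[:,::-1].astype(np.float32);print(len(pts))
W=np.array([atz(L,*p,.008)[:2] for p in pts])
from scipy.optimize import least_squares
r=least_squares(lambda a:np.hypot(*(W-a[:2]).T)-a[2],[.52,-.08,.08],loss='soft_l1',f_scale=.002).x;print('circ w9',r)
L=load('top0');hsv=cv2.cvtColor(L['p'],cv2.COLOR_RGB2HSV)
b=((hsv[...,0]>100)&(hsv[...,0]<130)&(hsv[...,1]>90)).astype(np.uint8);b[:,:405]=0;b[:,488:]=0;b[:236]=0;b[320:]=0
pts=np.argwhere(b)[:,::-1];W=np.array([atz(L,*p,.008)[:2] for p in pts]);print(len(W))
r=least_squares(lambda a:np.hypot(*(W-a[:2]).T)-a[2],[.52,-.08,.08],loss='soft_l1',f_scale=.002).x;print('circ top',r)
E
python3 -c "
from h import *
p=load('w9')['p'][:,:,::-1];cv2.imwrite('pics/w9z.png',cv2.resize(p[0:200,60:260],None,fx=3,fy=3,interpolation=cv2.INTER_CUBIC))"
```

```text
rim depths [array([0.51795975, 0.08892568, 0.19006408]), array([0.4936068 , 0.1297344 , 0.18937063]), array([0.48851331, 0.0981297 , 0.18909918])] hub [0.50620526 0.10956573 0.1951224 ]
scene hub before [0.50683917 0.11192854 0.18094173] after [0.5062246  0.11124094 0.19497165]
handle end [ 0.52767352 -0.01732062  0.06      ] [ 0.53431107 -0.01788676  0.053     ] base [0.51331829 0.05504408 0.06      ]
948
circ w9 [ 0.52164718 -0.07937642  0.07785137]
271
circ top [ 0.52018074 -0.08086897  0.07790608]
```

View pics/w9z.png

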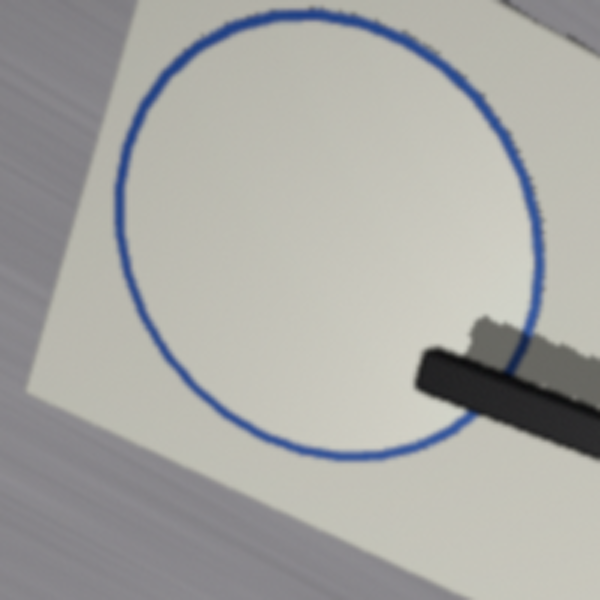

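```bash

python3 -m pendant '[[[0,0,0,0,0,0.148,-1],[0,0,0,0,0,0.148,-1],[0,0,0,0,0,0.148,-1],[0,0,0,0,0,0.148,-1],[0,0,0,0,0,0.148,-1],[0,0,0,0,0,0.148,-1],[0,0,0,0,0,0.148,-1],[0,0,0,0,0,0.148,-1],[0,0,0,0,0,0.148,-1],[0,0,0,0,0,0.148,-1]]]'
python3 -m pendant '[[[0,0,0,0,0,0.148,-1],[0,0,0,0,0,0.148,-1],[0,0,0,0,0,0.148,-1],[0,0,0,0,0,0,-1]]]'
python3 -c "
from h import *
s=ctrl.get_obs();to(.527,.005,.25)
T=np.linalg.inv(ctrl.calibration('wrist')['camera_from_world']);print('cam in tool',rot().inv().apply(T[:3,3]-s['eef_pos']))"
```

```text
time_s: 8.9
eef_pos: [0.505, 0.1113, 0.2878]
eef_rot: [-0.001, 0.952, 0.307, -0.002]
wrist_force: [-0.6, 0.0, 0.2]
opening: 0.999
time_s: 9.3
eef_pos: [0.5051, 0.1113, 0.2881]
eef_rot: [-0.0, 0.996, 0.093, -0.002]
wrist_force: [-0.5, 0.2, -0.7]
opening: 1.004
shift tool [0.002  0.1085 0.038 ] yaw 10.637576956562484 tilt [-3.4e-03  1.0e-04 -1.0e+00] q6 -0.19863275511335474
cam in tool [ 0.00152446 -0.06987165 -0.11701886]
```

```bash

python3 -m pendant '[[[0,0.027,0.008,0,0,0,-1],[0.001,0.027,0.01,0,0,0,-1],[0.001,0.027,0.01,0,0,0,-1],[0,0.027,0.01,0,0,0,-1],[0,0,0,0,0,0,-1],[0,0,0,0,0,0,-1]]]'
python3 -c "
from h import *
to(.527,.005,.25);snap('wrist','w10')"
```

```text
time_s: 9.9
eef_pos: [0.5274, 0.0053, 0.2508]
eef_rot: [-0.001, 0.996, 0.094, -0.001]
wrist_force: [-0.8, -0.7, 0.3]
opening: 0.997
shift tool [-0.0005  0.0002  0.0008] yaw 10.792873995684666 tilt [-2.4e-03  9.0e-04 -1.0e+00] q6 -0.40381315760651204
```

View pics/w10.png

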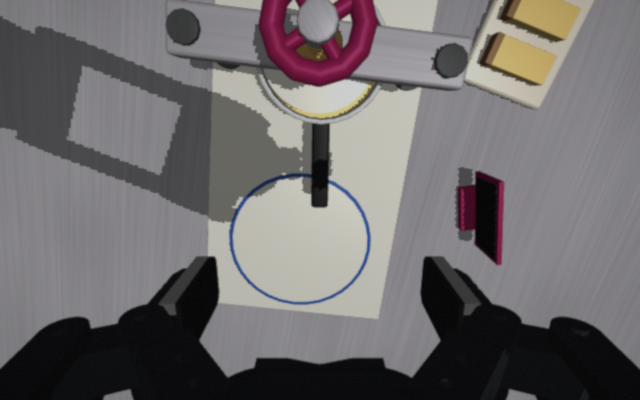

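```bash
python3 - <<'E'
from h import *
L=load('w10')
e=atz(L,320,191,.06);b=atz(L,320,124,.06);print('end(row191)',e,'row206 z.046',atz(L,320,206,.046),'base',b)
for v in (140,150,160,170,180,185,190,195,200,205): print(v,np.round(dep(L,320,v),4))
hsv=cv2.cvtColor(L['p'],cv2.COLOR_RGB2HSV)
k=((hsv[...,0]>100)&(hsv[...,0]<130)&(hsv[...,1]>110));k[:170]=0;k[310:]=0;k[:,:225]=0;k[:,375:]=0
W=np.array([atz(L,*p,.008)[:2] for p in np.argwhere(k)[:,::-1]])
from scipy.optimize import least_squares
print(len(W),least_squares(lambda a:np.hypot(*(W-a[:2]).T)-a[2],[.52,-.08,.08],loss='soft_l1',f_scale=.002).x)
E
```

```text
end(row191) [ 0.53064695 -0.00315551  0.06      ] row206 z.046 [ 0.53416031 -0.02158538  0.046     ] base [0.51924127 0.05647688 0.06      ]
140 [0.5219 0.0427 0.0586]
150 [0.5235 0.0341 0.0599]
160 [0.5252 0.0254 0.0608]
170 [0.527  0.016  0.0589]
180 [0.5287 0.0068 0.0585]
185 [0.5296 0.0023 0.0595]
190 [ 0.5305 -0.0026  0.0585]
195 [ 0.5314 -0.0068  0.0603]
200 [ 0.5324 -0.0123  0.0578]
205 [ 0.5332 -0.0168  0.059 ]
776 [ 0.52156603 -0.07937857  0.07788765]
```

```bash

python3 -m pendant '[[[0,0,0,0,0,0.1496,-1],[0,0,0,0,0,0.1496,-1],[0,0,0,0,0,0.1496,-1],[0,0,0,0,0,0.1496,-1],[0,0,0,0,0,0.1496,-1],[0,0,0,0,0,0.1496,-1],[0,0,0,0,0,0.1496,-1],[0,0,0,0,0,0.1496,-1],[0,0,0,0,0,0.1496,-1],[0,0,0,0,0,0.1496,-1]]]'
python3 -m pendant '[[[0,0,0,0,0,0.1496,-1],[0,0,0,0,0,0.1496,-1],[0,0,0,0,0,0.1496,-1],[0,0,0,0,0,0.1496,-1],[0,0,0,0,0,0.1496,-1],[0,0,0,0,0,0.1496,-1],[0,0,0,0,0,0.1496,-1],[0,0,0,0,0,0.1496,-1],[0,0,0,0,0,0.1496,-1],[0,0,0,0,0,0.1496,-1]]]'
python3 -m pendant '[[[0,0,0,0,0,0.149,-1],[0,0,0,0,0,0,-1],[0,0,0,0,0,0,-1]]]'
python3 -c "
from h import *
to(.529,.0045,.059);snap('wrist','w11')"
```

```text
time_s: 10.95
eef_pos: [0.528, 0.0068, 0.2523]
eef_rot: [-0.0, 0.792, -0.61, 0.0]
wrist_force: [0.1, 0.8, 0.3]
opening: 1.0
time_s: 11.95
eef_pos: [0.5279, 0.0068, 0.2523]
eef_rot: [0.0, -0.166, 0.986, 0.0]
wrist_force: [0.1, 0.8, -0.0]
opening: 1.001
time_s: 12.25
eef_pos: [0.528, 0.0063, 0.2522]
eef_rot: [0.0, -0.097, 0.995, 0.0]
wrist_force: [-0.0, 0.3, 0.0]
opening: 1.002
shift tool [-0.0006 -0.002   0.1932] yaw -168.90746061001028 tilt [ 3.e-04  1.e-04 -1.e+00] q6 2.7348610572253578
```

View pics/w11.png

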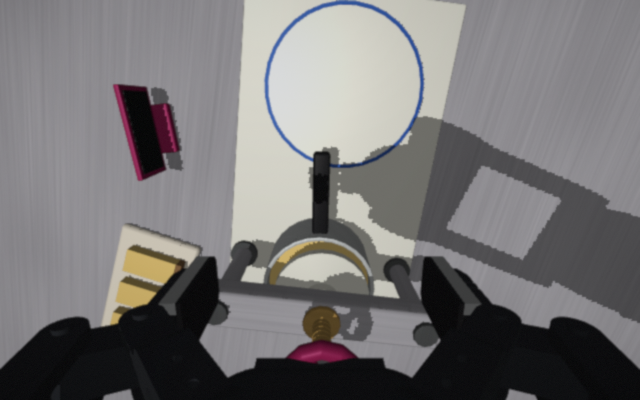

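```bash

python3 -m pendant '[[[-0.0006,-0.002,0.035,0,0,0,-1],[0,0,0.035,0,0,0,-1],[0,0,0.035,0,0,0,-1],[0,0,0.035,0,0,0,-1],[0,0,0.03,0,0,0,-1],[0,0,0.015,0,0,0,-1],[0,0,0.008,0,0,0,-1],[0,0,0,0,0,0,-1],[0,0,0,0,0,0,-1]]]'
python3 -c "
from h import *
s=ctrl.get_obs();print(s['wrist_force']);to(.529,.0045,.059);snap('wrist','w12')"
```

```text
time_s: 13.2
eef_pos: [0.5297, 0.0036, 0.0599]
eef_rot: [0.001, -0.094, 0.996, -0.0]
wrist_force: [0.5, -0.9, 0.9]
opening: 1.002
[ 0.52402138 -0.85065157  0.9029349 ]
shift tool [0.0006 0.001  0.0009] yaw -169.18602933316387 tilt [ 1.4e-03 -3.0e-04 -1.0e+00] q6 2.7353934287365647
```

View pics/w12.png

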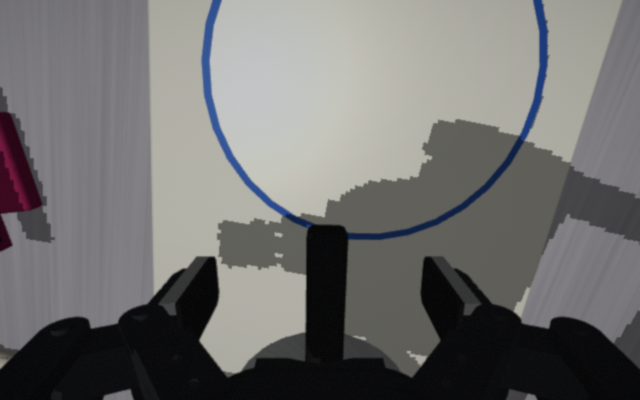

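```bash

python3 -m pendant '[[[0.003,0,0,0,0,0,-1],[0,0,0,0,0,0,1],[0,0,0,0,0,0,1],[0,0,0,0,0,0,1],[0,0,0,0,0,0,1],[0,0,0,0,0,0,1],[0,0,0,0,0,0,1],[0,0,0,0,0,0,1],[0,0,0,0,0,0,1]]]'
python3 -c "
from h import *
s=ctrl.get_obs();print(s['wrist_force'],s['torque'],s['opening']*85);to(.529,.0045,.059);snap('wrist','w13');snap('top','top2')
p=load('top2')['p'][:,:,::-1];cv2.imwrite('pics/t2z.png',cv2.resize(p[180:380,250:500],None,fx=3,fy=3,interpolation=cv2.INTER_CUBIC))"
```

```text
time_s: 14.15
eef_pos: [0.5267, 0.0031, 0.0593]
eef_rot: [0.001, -0.094, 0.996, -0.0]
wrist_force: [3.4, 1.3, 1.1]
opening: 0.171
[3.39519213 1.26712036 1.06072787] [ 0.15158622 -0.44180834 -0.18016209] 14.53611911915821
shift tool [-0.0026  0.001   0.0003] yaw -169.2626159024299 tilt [ 0.0013 -0.     -1.    ] q6 2.734140106805319
```

View pics/w13.png

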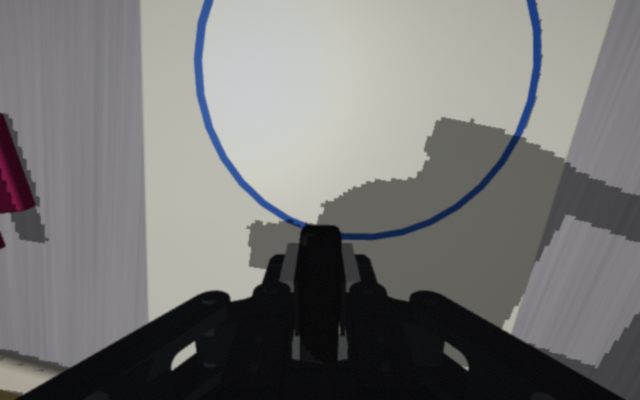

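View pics/t2z.png

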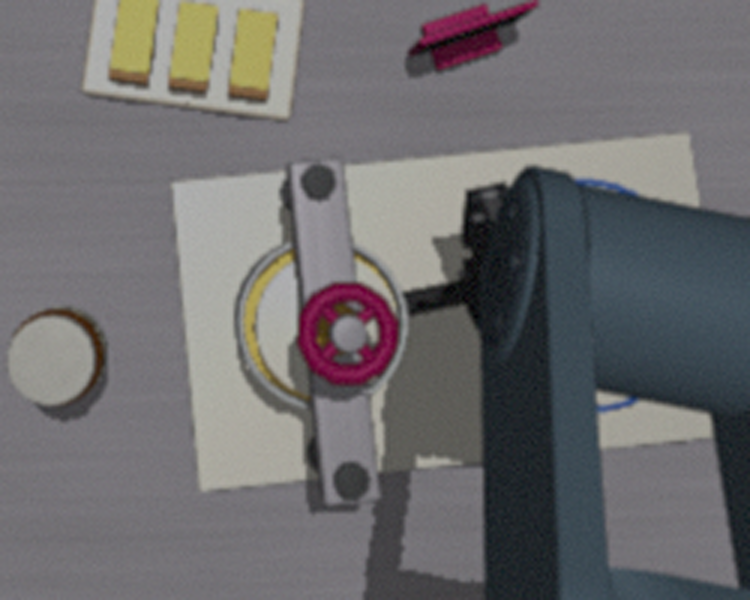

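```bash

python3 -m pendant '[[[0.0005,-0.0045,0,0,0,0,1],[0.001,-0.009,0,0,0,0,1],[0.0015,-0.0135,0,0,0,0,1],[0.0015,-0.0135,0,0,0,0,1],[0.0015,-0.0135,0,0,0,0,1]]]'
python3 -c "
from h import *
s=ctrl.get_obs();print(s['wrist_force'],s['torque'],s['opening']*85);to(.5407,-.1869,.059)"
```

```text
time_s: 14.75
eef_pos: [0.529, -0.0501, 0.0586]
eef_rot: [-0.001, -0.094, 0.996, 0.001]
wrist_force: [-1.5, 6.0, 2.9]
opening: 0.173
[-1.46175804  6.00896849  2.93190165] [ 1.22072348  0.05939088 -0.01202809] 14.67729277594238
shift tool [ 0.0141 -0.1366 -0.0008] yaw -169.21952280441633 tilt [-0.0028  0.0026 -1.    ] q6 2.6334369052592437
```

```bash

python3 -m pendant '[[[0.0016,-0.0155,0,0,0,0,1],[0.0016,-0.0155,0,0,0,0,1],[0.0016,-0.0155,0,0,0,0,1],[0.0016,-0.0155,0,0,0,0,1],[0.0016,-0.0155,0,0,0,0,1],[0.0016,-0.0155,0,0,0,0,1],[0.0016,-0.0155,0,0,0,0,1],[0.0016,-0.0155,0,0,0,0,1],[0.001,-0.007,0,0,0,0,1],[0,0,0,0,0,0,1]]]'
python3 -c "
from h import *
s=ctrl.get_obs();print(s['wrist_force'],s['torque'],s['opening']*85);to(.5407,-.1869,.059);snap('top','top3');snap('scene','sc3')
p=load('top3')['p'][:,:,::-1];cv2.imwrite('pics/t3z.png',cv2.resize(p[200:360,300:500],None,fx=4,fy=4,interpolation=cv2.INTER_CUBIC)[:600])
p=load('sc3')['p'][:,:,::-1];cv2.imwrite('pics/s3z.png',cv2.resize(p[90:230,190:390],None,fx=4,fy=4,interpolation=cv2.INTER_CUBIC)[:600])"
```

```text
time_s: 15.75
eef_pos: [0.5403, -0.1827, 0.0588]
eef_rot: [-0.001, -0.093, 0.996, 0.0]
wrist_force: [-2.4, 0.9, 6.3]
opening: 0.172
[-2.37698346  0.90454173  6.27559609] [0.29717393 0.3718102  0.06385244] 14.656508282383719
shift tool [ 0.0004 -0.0042 -0.0002] yaw -169.272799356864 tilt [-2.e-03  8.e-04 -1.e+00] q6 2.4207290220198945
```

View pics/t3z.png

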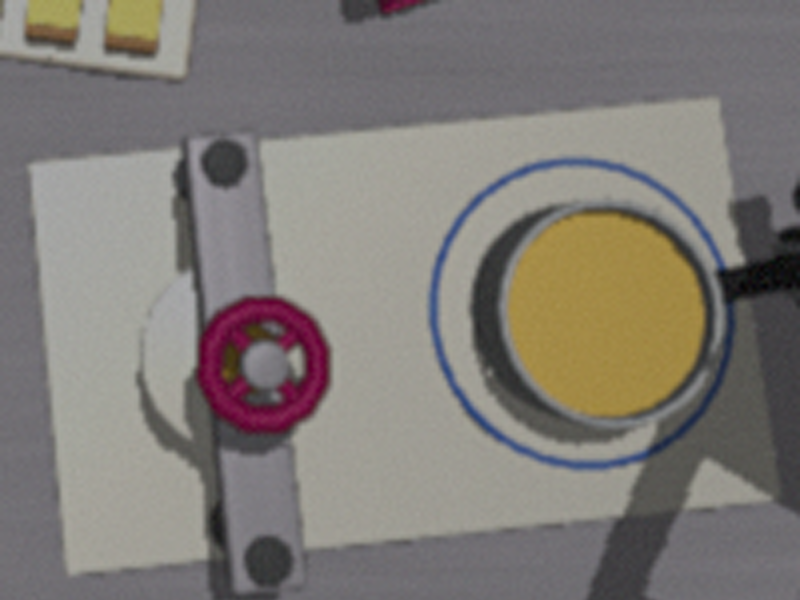

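View pics/s3z.png

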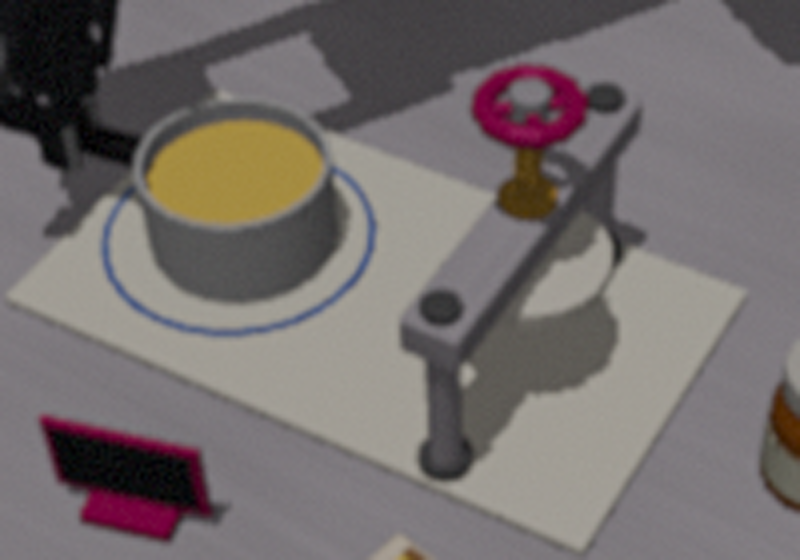

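```bash
python3 - <<'E'
from h import *
L=load('top3')
P=lambda x,y,z:atz(L,300+x/4-.375,200+y/4-.375,z)
print('mould',P(612,314,.07),'width',P(725,314,.07)-P(500,314,.07),'cheese',P(605,314,.06),'circle',P(582,313,.008))
S=load('sc3');Q=lambda x,y,z:atz(S,190+x/4-.375,90+y/4-.375,z)
print('scene mould',Q(232,164,.07),'circle',Q(240,239,.008))
print('hub',dep(S,190+530/4,90+88/4))
E
```

```text
mould [ 0.51994561 -0.07599725  0.07      ] width [-0.00271182 -0.10988923  0.        ] cheese [ 0.51976307 -0.07586275  0.06      ] circle [ 0.51918447 -0.08090991  0.008     ]
scene mould [ 0.52380829 -0.07269769  0.07      ] circle [ 0.52204595 -0.07684727  0.008     ]
hub [0.50646279 0.1113859  0.1952025 ]
```

```bash

python3 -m pendant '[[[0.0004,-0.004,0,0,0,0,1],[0,0,0,0,0,0,1],[0,0,0,0,0,0,1],[0,0,0,0,0,0,-1],[0,0,0,0,0,0,-1],[0,0,0,0,0,0,-1],[0,0,0,0,0,0,-1],[0,0,0,0,0,0,-1]]]'
python3 -m pendant '[[[0,0,-0.015,0,0,0,-1],[0,0,-0.03,0,0,0,-1],[0,0,-0.04,0,0,0,-1],[0,0,-0.04,0,0,0,-1],[0,-0.03,-0.03,0,0,0,-1],[0,-0.03,0,0,0,0,-1],[0,0,0,0,0,0,-1],[0,0,0,0,0,0,-1]]]'
python3 -c "
from h import *
s=ctrl.get_obs();print(s['wrist_force'],s['dq'].max());snap('top','top4');snap('scene','sc4')
p=load('top4')['p'][:,:,::-1];cv2.imwrite('pics/t4z.png',cv2.resize(p[200:350,300:500],None,fx=4,fy=4,interpolation=cv2.INTER_CUBIC)[:600])"
```

```text
time_s: 16.65
eef_pos: [0.5414, -0.1865, 0.0589]
eef_rot: [-0.0, -0.094, 0.996, -0.0]
wrist_force: [1.1, -0.1, 0.1]
opening: 0.998
time_s: 17.45
eef_pos: [0.5524, -0.2456, 0.2146]
eef_rot: [0.0, -0.093, 0.996, 0.0]
wrist_force: [0.4, 0.3, -0.3]
opening: 0.998
[ 0.42666726  0.31304891 -0.30448528] 0.028706634471781588
```

View pics/t4z.png

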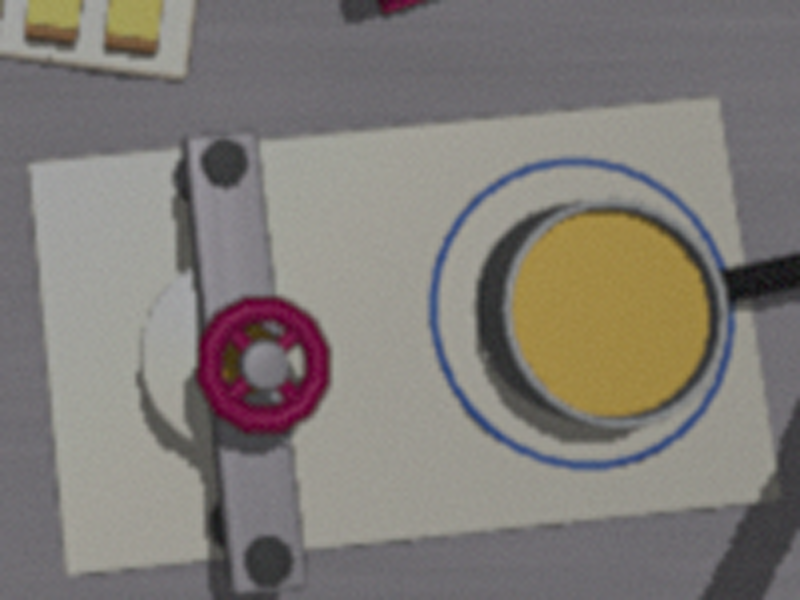

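View pics/sc4.png

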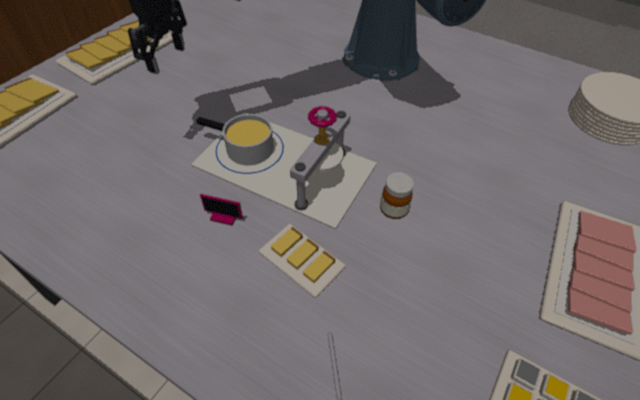

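Mould centre is at about crop (617,314), which is (0.520, -0.078). That is within 3 mm of the circle's centre. The wheel is still up, the gripper is clear, and the bystanders haven't moved.

```bash
python3 -c "
from h import *
print(ctrl.hand_in())"
```

```text
the job is handed in; nothing more can be done
None
```

I turned the handwheel anticlockwise about 3.1 rad to its stop, slid the mould by its handle into the blue circle, let go and backed the gripper off. I handed the job in at about 17.5 s; no verdict is reported.

- **Wheel at its stop:** the fingers slipped round the rim and the moment jumped to about -1.3 N m. Depth readings put the hub top at 0.195 m, so the rim is at about 0.184–0.185 m. It still read 0.195 m after the slide, and I saw no change in the last pictures.
- **Mould in the circle:** it stands about 3 mm from the circle's centre by the top camera after release. Before the last 4 mm nudge, the scene camera gave a similar offset from the centre. The two cameras' absolute positions differed by up to 4 mm, well inside the 22 mm limit. I judged that it stands level only by eye.
- **Press foot:** the wrist force during the slide stayed around 6 N, with no sign of contact with the foot. I could not measure that contact directly.
- **Jar, label and plate:** all three look undisturbed in the last scene picture.

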